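# Turn the filter wheel to its empty seat

## Task

Turn the larger of the two upright filter wheels by its rim until its empty square filter seat stands at the very top, straight above the axle, ready for a new filter. Let the wheel come to rest there and let go of it. Leave the smaller wheel as it is.

Things in the scene. Friction and masses are not known exactly. Their poses are not given: they have to be found in the camera images.
- filter_wheel (a joint): angle of the larger wheel about its level axle, rad: 0 = its square seat straight up; positive = the seat lies right of the top (clockwise) as seen from the robot, at the start by 25 to 70 degrees. It spins freely both ways without stops; light bearing friction (0.012 N m) keeps it where it is left. A tool can hold its orientation while the pinched rim pivots between the pads.
- filter_wheel_hub (a point): centre of the larger wheel (black disc, 170 mm diameter, 16 mm thick, flat and bare over its outer 22 mm), 125 mm above the worktop; x axis = the axle, from the front face (looks at the robot within 23 degrees) to the stand, z up; these axes do not turn with the wheel. A fixed stand carries it from behind: it begins 36 mm behind mid-thickness and stays below 150 mm.
- filter_wheel_seat (a point): centre of the empty square seat on the front face of the larger wheel, 45 mm from the axle: a raised aluminium frame 32 mm square, 3 mm high, with black inside; the wheel's five other places, at 60 degree steps, are round glass filters in round aluminium rings of the same width. z axis = outward along the wheel's radius through the seat.
- small_wheel_seat (a point): centre of the square seat of the smaller wheel (same make, 116 mm diameter, axle 90 mm above the worktop, top of its rim at 148 mm), 34 mm from its axle; this wheel turns as freely and must be left as it is. The two stands may change places from left to right.

How it is judged (in metres and radians):
At the end, for the whole second after the job is handed in: The square seat of the larger wheel is straight above the axle within 10 degrees, and the wheel is at rest (angle between filter_wheel_seat's own z axis and vertical below 0.18 rad and velocity of joint filter_wheel between -0.05 and 0.05 rad/s); the robot touches nothing.
It fails at once if the smaller wheel is turned (its square seat moves by more than 10 mm) (distance of small_wheel_seat from where it was at the start of the episode above 0.01 m).
It also fails if it takes over 32 s, if anything falls off the work surface, if the arm or the gripper's body presses on something with over 40 N, if the wrist force passes 120 N, or if a joint passes its speed limit or range.

## Robot

A 6-joint arm with a two-finger parallel gripper is mounted at the origin on a cart in front of the work surface, level with it; the furniture and walls round the work are solid. World frame = base frame: x ahead of the robot, y to its left, z up, the work surface at z = 0. Lengths are in mm, angles in degrees, forces in N, time in s.
With the tool pointing down it reaches from about 275 to 775 mm from the base axis. Payload 14.6 kg.
Tool frame: the origin (TCP) lies between the finger pads; the fingertips stand 8 mm ahead of it and the grasp point (between the pads) lies 11 mm behind it; z points along the fingers, y is the line along which they close (so a half turn about z gives the same grasp; the last joint's range is limited). The gripper opens to 85 mm and grips with 20 to 120 N. Pads are 22 mm wide; open, the fingers measure 114 mm over their backs; the gripper's body (76 mm by 85 mm) begins 54 mm behind the grasp point. The pads swing forward as they close: fully open they stand 13 mm farther back than shut.
Start: joints at [62.607, 15.075, -2.767, 72.158, 0, 81.102], TCP at [166.547, 497.886, 239.278] pointing down, gripper open.
Joint ranges: [-151.79, 151.79], [-50.71, 97.33], [-67.44, 78.34], [-121.81, 120.89], [-77.56, 73.72], [-180, 180]. Speed limits (degrees/s): [108.29, 108.29, 147.25, 159.86, 180, 180].

## Interface

Orientations are given as [roll, pitch, yaw] about the fixed x, y, z axes, in that order (R = Rz(yaw) Ry(pitch) Rx(roll)).
In Python, from cell import manip gives the robot as it stands.
- The arm moves only by the tool play_rows, never from a script. Its argument "commands" is text: rows parted by semicolons, each of 7 numbers parted by spaces: the opening, from -1 (shut) to 1 (fully open), then the shift along the world's x, y, z in units of 25 mm (1.0 is 25 mm), then the turn, a rotation vector about the world's x, y, z in rad. In form: jaw dx dy dz wx wy wz; .... A call has 1 to 10 rows; each row is the pose to reach, as a shift and turn from the pose commanded when the call began; what a row does not reach only later rows make up. A row lasts 1/8 s, in which the tool goes at most 62.5 mm and 10.7 degrees, less where a joint would pass 70% of its speed; a pose out of reach is approached as far as the arm can. A call with a gripper value outside its range is refused whole. The fingers move at their own pace and stop on an object; "grip_force" is the grip in N (left out, the last holds). Time passes only in rows, so rows that repeat a pose let the fingers close. It gives the time, the measured TCP pose, the force, the opening and the grip force at its end, in the units of the state.
- manip.observe(): the state, without advancing time (a new reading comes with each control period).
- manip.get_image(name): name is "side" or "top"; returns (picture, depth): 480x640x3 uint8, blue, green, red; 480x640 float32, mm along the optical axis (not along the pixel's ray), 0 where there is no reading.
- manip.camera_model(name): a dict with "vfov" (degrees; the focal length in pixels is half the picture's height over the tangent of half this angle, whatever the lens; pixels are square), "cx", "cy" (the principal point, pixels), "k1" (the pictures are not rectified: a ray, as slopes to the right and down, at radius r is drawn at 1 + k1 r^2 times it, then the intrinsics apply), "rvec" (rotation vector, rad) and "tvec" (3), from world to camera coordinates, as OpenCV has them. Camera axes: x right, y down, z forward; pixel columns grow to the right and rows downward; lengths in mm; the calibration is good to about 2 mm. A picture is of the moment at which its call begins. camera_model takes no time and is no camera call.
- manip.hand_in(): hands the job in; it is judged then, once.
Trained networks look in the newest picture that a camera, given by its name, has taken for a name from the list of things; names that differ only in an ending like _2 or _b are one class to them, and where a whole thing is asked for, a point or a joint stands for the part that bears it (a point fixed in the world has none). Each returns a list of dicts, best first, with "confidence" (0 to 1); they miss things now and then, are a little off and sometimes report something else, mostly with a low value. They report only what shows in the picture. A call takes as long as a camera call.
- manip.find_in(camera, query): "uv" ([column, row] in pixels, amid what is visible of it).
- manip.regions_of(camera, query): "pixels" (480x640 bool, what is visible of it) and "uv" ([column, row] in pixels, amid what is visible of it).
- manip.pinpoint(camera, query): "uv" ([column, row] in pixels: a listed point, or the origin of a listed thing).
The state is a dict: "time": time; "qpos": joint angles; "qd": joint speeds; "tau": joint torques, N m; "position": TCP position; "tool_rot": TCP orientation; "force": force on the tool from outside, world axes, zero at the start; "wrist_torque": the same for the moment, N m; "opening": finger opening in mm; "finger_force": force on a finger pad.
Only numpy, scipy, OpenCV 4.12 (cv2) and the standard library are available. Lean on these libraries where they do the work, as an engineer would, in place of code of your own. Each camera call takes 0.05 s, during which the arm holds its last target. There are 200 camera calls.

## Working session

There is one attempt and no reset: what is moved stays moved. The work goes in short steps, Python scripts to look and compute and a tool call to move; the robot and the scene stay as the last step left them, time stands still between calls to the robot, and variables do not carry over. Pictures are saved under pics/ and viewed, at most 10 in all, crops included, and the job is handed in when it is done.

Besides the shell and the picture viewer there is one more tool, called as name(argument=value, ...) on one line, values as JSON. play_rows: Moves the arm, as the interface text tells. Its arguments: {"type":"object","properties":{"commands":{"type":"string"},"grip_force":{"type":"number"}},"required":["commands"]}

```bash
mkdir -p pics; cat > h.py <<'E'
import numpy as np, cv2
from cell import manip
def cam(n):
    m=manip.camera_model(n); f=240/np.tan(np.radians(m["vfov"])/2)
    R=cv2.Rodrigues(np.array(m["rvec"],float))[0]; return m,f,R,np.array(m["tvec"],float)
def slopes(n,uv):
    m,f,R,t=cam(n); d=(np.atleast_2d(uv).astype(float)-[m["cx"],m["cy"]])/f
    s=d.copy()
    for _ in range(20): s=d/(1+m["k1"]*(s**2).sum(1,keepdims=True))
    return s
def pts(n,uv,z):
    m,f,R,t=cam(n); s=slopes(n,uv); z=np.atleast_1d(z)[:,None]
    return (np.hstack([s*z,z])-t)@R
def origin(n):
    m,f,R,t=cam(n); return -R.T@t
E
python3 - <<'E'
from h import *
for n in ("side","top"):
    im,d=manip.get_image(n); cv2.imwrite(f"pics/{n}0.png",im); np.save(n+"0.npy",d)
    print(n,origin(n).round(), cam(n)[2][2].round(2))
    for q in ("filter_wheel_hub","filter_wheel_seat","small_wheel_seat"):
        for r in manip.pinpoint(n,q)[:2]:
            u,v=np.round(r["uv"]).astype(int); z=d[v,u]
            print(q,r["uv"],round(r["confidence"],2),z,pts(n,r["uv"],z).round(1))
    for r in manip.regions_of(n,"filter_wheel")[:2]:
        p=r["pixels"]; v,u=np.nonzero(p&(d>0)); P=pts(n,np.c_[u,v],d[v,u]); print("reg",r["confidence"],p.sum(),r["uv"],np.percentile(P,[2,50,98],axis=0).round(1))
        np.save(f"reg_{n}_{round(r['confidence']*100)}.npy",P)
s=manip.observe(); print({k:s[k] for k in ("time","position","tool_rot","opening","force")})
E
```

```text
side [ 349. -884.  471.] [ 0.17  0.93 -0.33]
filter_wheel_hub [299.2, 330.2] 0.63 640.85016 [[ 428.3 -315.3  167.6]]
filter_wheel_seat [298.6, 334.9] 0.96 638.4963 [[ 426.9 -319.   163.5]]
small_wheel_seat [304.5, 296.4] 0.72 659.2535 [[ 440.1 -287.   198.1]]
reg 0.79 2308 [302.0, 334.1] [[ 425.3 -328.7   11.5]
 [ 433.1 -304.4  153. ]
 [ 450.8  -86.2  209.2]]
top [ 430. -124. 1025.] [ 0.1   0.03 -1.  ]
filter_wheel_hub [397.7, 284.0] 0.67 809.52966 [[ 439.  -239.5  209. ]]
filter_wheel_seat [413.1, 286.7] 0.93 813.3901 [[ 434.9 -267.5  203.9]]
small_wheel_seat [266.5, 258.8] 0.85 957.1103 [[486.8  14.2  72.7]]
reg 0.79 1079 [394.9, 284.0] [[ 426.6 -319.     2.4]
 [ 440.5 -236.2  191.6]
 [ 456.5 -161.6  211.5]]
{'time': 0.5, 'position': array([166.55354886, 497.86845595, 239.25615065]), 'tool_rot': array([-1.79996521e+02,  1.18606896e-03,  1.61504319e+02]), 'opening': 85.7240489156516, 'force': array([-0.77969292, -0.35977575, -0.39195883])}
```

View pics/side0.png

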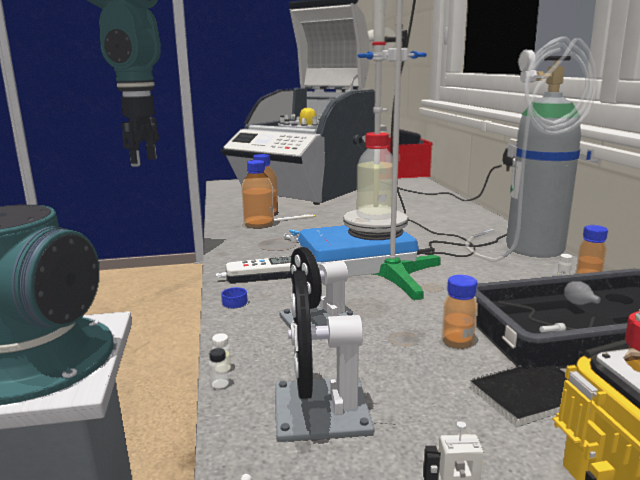

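View pics/top0.png

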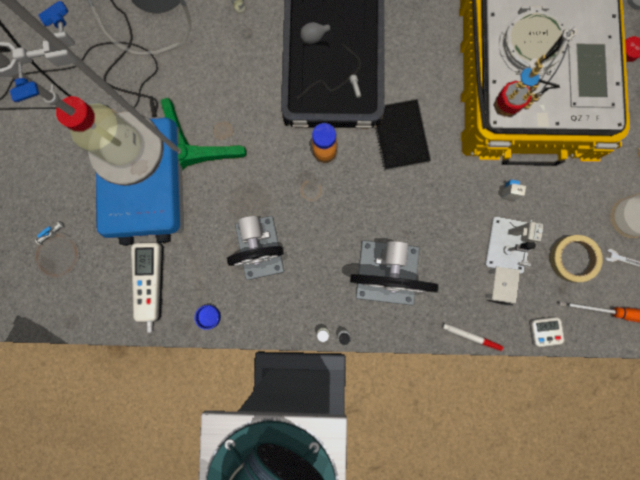

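The side view shows the larger wheel nearly edge-on at about (302,334), with the small one behind it at (307,278). In the top view the larger wheel is at (395,284), on the right, and the small one is at (255,255). The networks' seat points fit the larger wheel.

```bash
python3 - <<'E'
from h import *
from scipy.optimize import least_squares
# all depth points near the large wheel, from both cameras
A=[]
for n in ("top","side"):
    d=np.load(n+"0.npy"); v,u=np.nonzero(d>0); P=pts(n,np.c_[u,v],d[v,u])
    k=(abs(P[:,1]+236)<100)&(P[:,2]>40)&(P[:,2]<216)&(abs(P[:,0]-442)<45); P=P[k]; print(n,len(P)); A.append(P)
T=A[0]; rim=T[T[:,2]>155]; print(len(rim))
for zl,zh in ((155,180),(180,200),(200,206),(206,214)):
    q=rim[(rim[:,2]>zl)&(rim[:,2]<=zh)]; print(zl,len(q),q.min(0).round(),q.max(0).round())
# rim surface fit: hub (x,y), yaw; distance to cylinder of r=85 and |axial|<8
def res(p,P):
    a=np.array([np.cos(p[2]),np.sin(p[2])]); t=np.array([-a[1],a[0]])
    e=P[:,:2]-p[:2]; ax=e@a; r=np.hypot(e@t,P[:,2]-125-p[3]); 
    return np.r_[np.where(r>80,(r-85),0)*1.0,np.maximum(abs(ax)-8,0), p[3]/1.0]
for nm,P in (("top",rim),("side",A[1][A[1][:,1]<-150]),("both",np.vstack([rim,A[1][A[1][:,1]<-150]]))):
    s=least_squares(lambda p:res(p,P),[440,-238,-0.1,0],loss="soft_l1",x_scale=[1,1,.01,1]); print(nm,s.x.round(3),np.degrees(s.x[2]).round(1),round(s.cost,1))
    if nm=="top": b=s.x
print(b)
a=np.array([np.cos(b[2]),np.sin(b[2]),0]); t=np.array([a[1],-a[0],0]) # t=robot's right
for n in ("top","side"):
    m,f,R,tv=cam(n); K=np.array([[f,0,m["cx"]],[0,f,m["cy"]],[0,0,1]])
    for th in range(20,80,10):
        th=np.radians(th); S=np.array([b[0],b[1],125])-8*a+45*(np.sin(th)*t+np.array([0,0,np.cos(th)]))
        uv=cv2.projectPoints(S[None],np.array(m["rvec"]),tv,K,np.array([m["k1"],0,0,0.]))[0].ravel(); print(n,round(np.degrees(th)),uv.round(1))
im=cv2.imread("pics/top0.png")[255:310,345:445]; im=cv2.resize(im,None,fx=8,fy=8,interpolation=cv2.INTER_CUBIC)[:300*2]
im2=cv2.imread("pics/side0.png")[245:405,270:350]; im2=cv2.resize(im2,None,fx=3.7,fy=3.7,interpolation=cv2.INTER_CUBIC)
cv2.imwrite("pics/topc.png",im);cv2.imwrite("pics/sidec.png",im2)
E
```

```text
top 1230
side 2780
859
155 184 [ 427. -320.  155.] [ 456. -163.  179.]
180 267 [ 429. -308.  180.] [ 454. -178.  200.]
200 148 [ 431. -286.  200.] [ 453. -198.  206.]
206 260 [ 432. -276.  206.] [ 451. -212.  213.]
top [ 4.40605e+02 -2.42679e+02 -9.70000e-02  8.90000e-02] -5.6 415.4
side [ 4.45468e+02 -2.61444e+02 -2.33000e-01 -3.29300e+00] -13.4 14621.6
both [ 4.42470e+02 -2.43419e+02 -1.16000e-01 -2.46000e-01] -6.6 15445.4
[ 4.40604887e+02 -2.42678873e+02 -9.69344868e-02  8.86205299e-02]
top 20 [404.1 288.6]
top 30 [407.6 289.1]
top 40 [410.6 289.5]
top 50 [413.1 289.8]
top 60 [414.9 290.1]
top 70 [415.9 290.3]
side 20 [294.5 309.5]
side 30 [294.9 314.2]
side 40 [295.2 319.6]
side 50 [295.6 325.5]
side 60 [295.9 331.7]
side 70 [296.2 338. ]
```

View pics/topc.png

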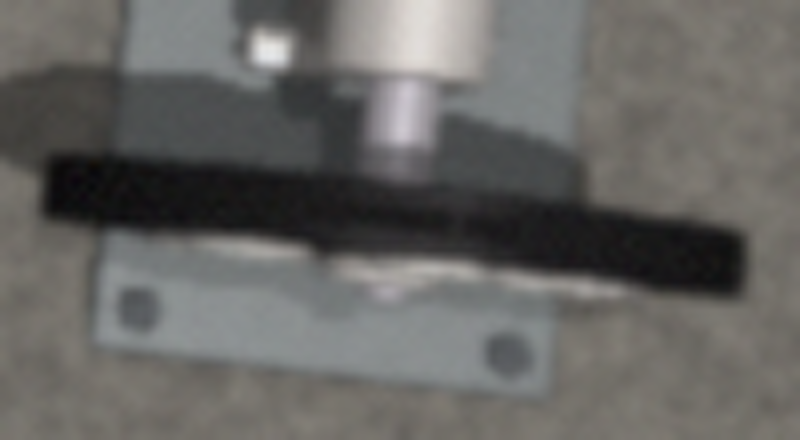

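View pics/sidec.png

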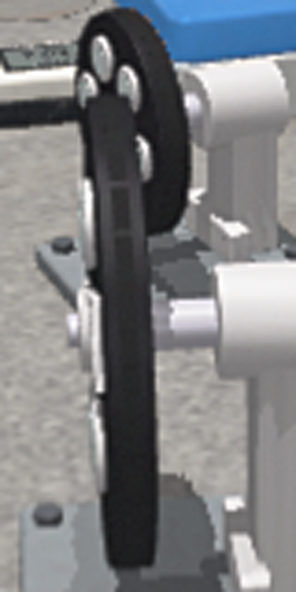

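Measured: hub at (440.6, -242.7, 125), axle yaw -5.6°. In the side crop the square seat is at about row 337, and the top crop shows the neighbouring ring near the top, so the seat is about 65° to the right. I'll pinch the rim right of the top, with the tool tilted along the radius, and swing it left.

play_rows(commands="1 10.66 -32.6 2.44 0 0 -1.346;1 10.66 -32.6 2.44 0 0 -1.346;1 10.66 -32.6 2.44 0 0 -1.346;1 10.66 -32.6 2.44 0 0 -1.346;1 10.66 -32.6 2.44 0 0 -1.346;1 10.66 -32.6 2.44 0 0 -1.346;1 10.66 -32.6 2.44 0 0 -1.346;1 10.66 -32.6 2.44 0 0 -1.346;1 10.66 -32.6 2.44 0 0 -1.346;1 10.66 -32.6 2.44 0 0 -1.346", grip_force=20)

```text
time: 1.75
position: [350.0, -57.9, 281.3]
tool_rot: [179.9, 0.0, 84.4]
force: [1.6, 1.3, 0.0]
opening: 85.8
finger_force: 0.0
```

play_rows(commands="1 3.2 -10 0.3 0.521 -0.051 0;1 3.2 -10 0.3 0.521 -0.051 0;1 3.2 -10 0.3 0.521 -0.051 0;1 3.2 -10 0.3 0.521 -0.051 0;1 3.2 -10 0.3 0.521 -0.051 0;1 3.2 -10 0.3 0.521 -0.051 0;1 3.2 -10 0.3 0.521 -0.051 0;1 3.2 -10 0.3 0.521 -0.051 0")

```text
time: 2.75
position: [429.7, -304.8, 289.0]
tool_rot: [180.0, -30.0, 84.5]
force: [-0.1, -0.1, 0.7]
opening: 85.4
finger_force: 0.0
```

```bash
cat >> h.py <<'E'
from scipy.spatial.transform import Rotation as Ro
H=np.array([440.6,-242.7,125]); YA=np.radians(-5.6)
a=np.array([np.cos(YA),np.sin(YA),0]); t=np.array([a[1],-a[0],0])
def pose(phi,r):
    p=np.radians(phi); return H+r*(np.sin(p)*t+np.cos(p)*np.array([0,0,1])), Ro.from_rotvec(p*a)*Ro.from_euler('xyz',[180,0,84.4],degrees=True)
def rel(pos,R0,phi,r):
    P,R=pose(phi,r); return np.r_[(P-pos)/25,(R*R0.inv()).as_rotvec()].round(3)
def state():
    s=manip.observe(); return s,np.array(s["position"]),Ro.from_euler('xyz',s["tool_rot"],degrees=True)
E
python3 - <<'E'
from h import *
s,p,R=state(); print(s["time"],p.round(1),s["tool_rot"],s["qpos"].round(1),s["opening"])
for phi,r in ((30,150),(30,120),(30,77)): print(phi,r,rel(p,R,phi,r))
E
```

```text
2.75 [ 429.7 -304.8  289. ] [179.98130286 -29.9618692   84.45029   ] [-54.4  29.3  20.  104.2  19.2  37.1] 85.39081107082085
30 150 [ 1.420e-01 -5.020e-01 -1.365e+00  1.000e-03  0.000e+00 -1.000e-03]
30 120 [ 2.000e-01  9.500e-02 -2.405e+00  1.000e-03  0.000e+00 -1.000e-03]
30 77 [ 2.840e-01  9.510e-01 -3.894e+00  1.000e-03  0.000e+00 -1.000e-03]
```

play_rows(commands="1 0.14 -0.5 -1.36 0 0 0;1 0.2 0.1 -2.4 0 0 0;1 0.25 0.55 -3.2 0 0 0;1 0.28 0.93 -3.86 0 0 0;1 0.28 0.93 -3.86 0 0 0;1 0.28 0.93 -3.86 0 0 0")

```text
time: 3.5
position: [437.0, -282.7, 192.8]
tool_rot: [180.0, -29.9, 84.4]
force: [-0.7, -0.8, -0.1]
opening: 85.5
finger_force: 0.0
```

play_rows(commands="0 0 0 0 0 0 0;-0.4 0 0 0 0 0 0;-1 0 0 0 0 0 0;-1 0 0 0 0 0 0;-1 0 0 0 0 0 0;-1 0 0 0 0 0 0;-1 0 0 0 0 0 0;-1 0 0 0 0 0 0", grip_force=20)

```text
time: 4.5
position: [437.6, -283.0, 192.0]
tool_rot: [179.9, -30.0, 84.4]
force: [5.3, -1.6, 1.4]
opening: 15.2
finger_force: 25.3
```

```bash
python3 - <<'E'
from h import *
s,p,R=state(); print(s["time"],p.round(1),s["tool_rot"],s["force"],s["opening"],s["finger_force"])
P,_=pose(30,78); print(P, (p-P)@a)
for phi in (24,18,12,6,0,-6,-12,-18,-24,-30): print(phi,rel(p,R,phi,78))
im,d=manip.get_image("side"); cv2.imwrite("pics/s1.png",cv2.resize(im[200:420,200:420],None,fx=2.7,fy=2.7,interpolation=cv2.INTER_CUBIC))
E
```

```text
4.5 [ 437.6 -283.   192. ] [179.89850105 -29.97750995  84.42341538] [ 5.34953105 -1.57157049  1.35777252] 15.20783881882403 25.34181386232376
[ 436.79426691 -281.5138686   192.5499815 ] 0.9201765540301751
24 [-0.003  0.349  0.172 -0.104  0.012  0.   ]
18 [ 0.027  0.653  0.289 -0.208  0.022  0.   ]
12 [ 0.058  0.967  0.373 -0.312  0.032  0.   ]
6 [ 0.089  1.288  0.425 -0.416  0.042  0.   ]
0 [ 0.121  1.612  0.442 -0.521  0.053  0.   ]
-6 [ 0.153  1.937  0.425 -0.625  0.063 -0.   ]
-12 [ 0.184  2.258  0.373 -0.729  0.073 -0.   ]
-18 [ 0.215  2.572  0.289 -0.833  0.083 -0.   ]
-24 [ 0.245  2.875  0.172 -0.937  0.094 -0.   ]
-30 [ 0.273  3.165  0.024 -1.042  0.104 -0.   ]
```

View pics/s1.png

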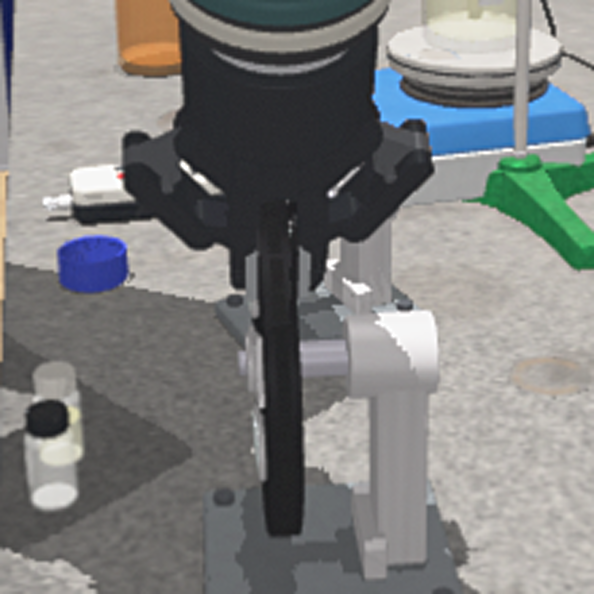

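The rim is pinched cleanly at opening 15 mm. The pads sit on the black rim around crop (280,270), clear of the frames. Now I swing 60° to the left.

play_rows(commands="-1 0.03 0.35 0.17 -0.104 0.012 0;-1 0.06 0.65 0.29 -0.208 0.022 0;-1 0.09 0.97 0.37 -0.312 0.032 0;-1 0.12 1.29 0.42 -0.416 0.042 0;-1 0.15 1.61 0.44 -0.521 0.053 0;-1 0.18 1.94 0.42 -0.625 0.063 0;-1 0.21 2.26 0.37 -0.729 0.073 0;-1 0.24 2.57 0.29 -0.833 0.083 0;-1 0.27 2.88 0.17 -0.937 0.094 0;-1 0.3 3.17 0.02 -1.042 0.104 0")

```text
time: 5.8
position: [445.3, -203.5, 193.5]
tool_rot: [179.9, 30.3, 84.3]
force: [5.5, -11.4, -13.0]
opening: 15.4
finger_force: 23.5
```

play_rows(commands="-1 0 0 0 0 0 0;-1 0 0 0 0 0 0;-1 0 0 0 0 0 0")

```text
time: 6.18
position: [445.3, -203.3, 193.2]
tool_rot: [179.9, 30.0, 84.4]
force: [3.4, 6.4, 9.9]
opening: 15.2
finger_force: 27.0
```

```bash
cat > look.py <<'E'
from h import *
import sys
s,p,R=state(); print(s["time"],p.round(1),np.round(s["tool_rot"],1),np.round(s["force"],1),s["opening"],s["finger_force"])
for n in ("top","side"):
    im,d=manip.get_image(n); cv2.imwrite(f"pics/{n}{sys.argv[1]}.png",im)
    for r in manip.pinpoint(n,"filter_wheel_seat")[:2]: print(n,np.round(r["uv"],1),round(r["confidence"],2))
    m,f,RR,tv=cam(n); K=np.array([[f,0,m["cx"]],[0,f,m["cy"]],[0,0,1]])
    for th in (-10,0,10,20):
        q=np.radians(th); S=H-9*a+45*(np.sin(q)*t+np.array([0,0,np.cos(q)]))
        print(th,cv2.projectPoints(S[None],np.array(m["rvec"]),tv,K,np.array([m["k1"],0,0,0.]))[0].ravel().round(1))
b=cv2.resize(cv2.imread(f"pics/top{sys.argv[1]}.png")[255:310,345:445],None,fx=4,fy=4,interpolation=cv2.INTER_CUBIC)
c=cv2.resize(cv2.imread(f"pics/side{sys.argv[1]}.png")[245:405,260:350],None,fx=3.7,fy=3.7,interpolation=cv2.INTER_CUBIC)
o=np.zeros((600,740,3),np.uint8); o[:b.shape[0],:400]=b; o[:c.shape[0],404:404+c.shape[1]]=c[:,:336]; cv2.imwrite(f"pics/c{sys.argv[1]}.png",o)
E
python3 look.py 2
```

```text
6.175 [ 445.3 -203.3  193.2] [179.9  30.   84.4] [3.4 6.4 9.9] 15.21345809658499 27.035046815872192
top [393.9 287.5] 0.93
-10 [391.7 287.7]
0 [395.9 288.2]
10 [400.1 288.7]
20 [404.  289.2]
side [295.5 301.6] 0.71
side [297.8 330.1] 0.52
-10 [292.9 300.6]
0 [293.1 302.6]
10 [293.4 305.6]
20 [293.7 309.5]
```

View pics/c2.png

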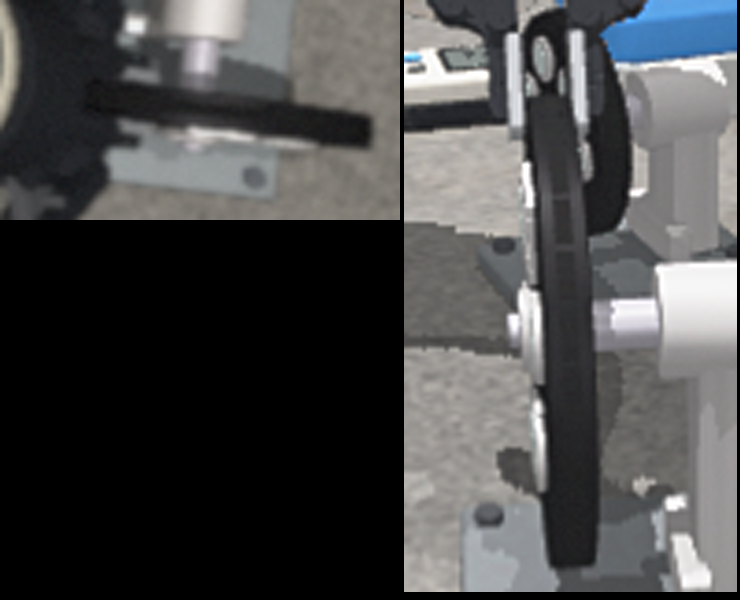

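The view shows the square seat near the top: side crop rows 162–272 (about image row 303), top network column 394. That is within about 6° of upright. I'll release, back off along the radius, and check with a clear view.

play_rows(commands="-0.6 0 0 0 0 0 0;-0.2 0 0 0 0 0 0;0.3 0 0 0 0 0 0;1 0 0 0 0 0 0;1 0 0 0 0 0 0;1 0 0 0 0 0 0;1 0 0.5 0.87 0 0 0;1 0 1.5 2.6 0 0 0;1 0 3 5.2 0 0 0;1 0 3 5.2 0 0 0")

```text
time: 7.62
position: [445.4, -127.4, 325.2]
tool_rot: [179.8, 30.0, 84.3]
force: [-0.1, 0.1, -1.2]
opening: 85.9
finger_force: 0.0
```

play_rows(commands="1 0 6 2 0 0 0;1 0 8 2 0 0 0;1 0 8 2 0 0 0;1 0 8 2 0 0 0;1 0 8 2 0 0 0")

```text
time: 8.25
position: [444.8, 72.5, 371.5]
tool_rot: [-179.8, 30.0, 84.5]
force: [0.2, -0.1, -0.1]
opening: 85.4
finger_force: 0.0
```

```bash
python3 look.py 3; python3 - <<'E'
from h import *
# projected outlines of seat/ring centres in each camera, calibrated by hub nut (tip ~ 12mm proud)
for n in ("top","side"):
    m,f,RR,tv=cam(n); K=np.array([[f,0,m["cx"]],[0,f,m["cy"]],[0,0,1]])
    pr=lambda S:cv2.projectPoints(np.array(S)[None],np.array(m["rvec"]),tv,K,np.array([m["k1"],0,0,0.]))[0].ravel().round(1)
    print(n,"nut",pr(H-16*a),"rim top/bot",pr(H+[0,0,85]),pr(H-[0,0,85]),"L/R",pr(H-85*t),pr(H+85*t))
    for th in (-10,-5,0,5,10): print(th,[pr(H-11*a+45*(np.sin(q)*t+np.array([0,0,np.cos(q)]))).tolist() for q in np.radians([th-60,th,th+60,th+120])])
E
```

```text
8.25 [444.8  72.5 371.5] [-179.8   30.    84.5] [ 0.2 -0.1 -0.1] 85.41541517663602 0.0
top [393.3 287.3] 0.62
-10 [391.7 287.7]
0 [395.9 288.2]
10 [400.1 288.7]
20 [404.  289.2]
side [294.3 306. ] 0.84
-10 [292.9 300.6]
0 [293.1 302.6]
10 [293.4 305.6]
20 [293.7 309.5]
top nut [392.4 291.7] rim top/bot [399.6 283.1] [387.9 283.9] L/R [349.8 278.3] [436.9 288.8]
-10 [[371.7, 286.5], [391.6, 288.7], [412.9, 291.4], [412.9, 291.7]]
-5 [[372.6, 286.6], [393.7, 289.0], [413.9, 291.6], [411.9, 291.6]]
0 [[373.7, 286.7], [395.8, 289.3], [414.7, 291.7], [410.6, 291.5]]
5 [[375.0, 286.9], [397.9, 289.5], [415.3, 291.8], [409.3, 291.3]]
10 [[376.4, 287.0], [400.0, 289.8], [415.8, 291.9], [407.9, 291.2]]
side nut [289.  333.3] rim top/bot [299.1 274.2] [302.4 386.6] L/R [297.5 305.8] [304.9 366.1]
-10 [[291.0, 309.2], [291.4, 300.7], [293.2, 325.7], [294.5, 359.4]]
-5 [[291.0, 307.3], [291.5, 301.6], [293.3, 328.7], [294.5, 361.2]]
0 [[291.0, 305.6], [291.6, 302.7], [293.5, 331.9], [294.5, 362.9]]
5 [[290.9, 304.1], [291.8, 304.1], [293.6, 335.0], [294.5, 364.2]]
10 [[290.9, 302.8], [291.9, 305.7], [293.8, 338.1], [294.5, 365.3]]
```

View pics/c3.png

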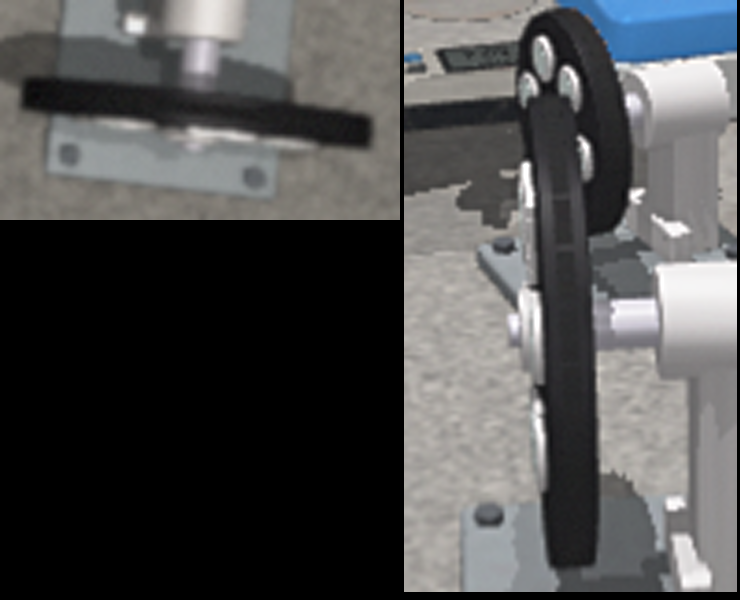

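```bash
cat > fit.py <<'E'
from h import *
import sys
from scipy.optimize import minimize
Z=np.array([0,0,1.]); SS=6
def render(n,box,th,yaw,h,off,cache={}):
    m,f,RR,tv=cam(n); K=np.array([[f,0,m["cx"]],[0,f,m["cy"]],[0,0,1]])
    A=np.array([np.cos(yaw),np.sin(yaw),0]); T=np.array([A[1],-A[0],0])
    def pr(S): 
        q=cv2.projectPoints(np.array(S),np.array(m["rvec"]),tv,K,np.array([m["k1"],0,0,0.]))[0][:,0]+off
        return np.round((q-[box[0],box[1]]+.5)*SS).astype(np.int32)
    W,Hh=(box[2]-box[0])*SS,(box[3]-box[1])*SS
    L=np.zeros((Hh,W),np.uint8); k=np.radians(np.arange(0,360,4)); c=np.cos(k)[:,None]*Z+np.sin(k)[:,None]*T
    def disc():cv2.fillPoly(L,[cv2.convexHull(pr(np.vstack([h-8*A+85*c,h+8*A+85*c])))],1)
    def frames():
        for j in range(6):
            q=th+j*np.pi/3; e=np.cos(q)*Z+np.sin(q)*T; g=np.cross(e,A)
            o=16*c if j else np.array([16*(x*e+y*g) for x,y in((1,1),(1,-1),(-1,-1),(-1,1))])
            C=h+45*e; cv2.fillPoly(L,[cv2.convexHull(pr(np.vstack([C-8*A+o,C-11*A+o])))],2)
            cv2.fillPoly(L,[cv2.convexHull(pr(C-11*A+o*.8))],3 if j else 4)
    front=(origin(n)-h+8*A)@A<0
    (disc(),frames()) if front else (frames(),disc())
    return L,front
boxes={"side":(284,262,304,402),"top":(346,275,442,300)}
def score(n,im,th,yaw,h,off):
    b=boxes[n]; L,fr=render(n,b,th,yaw,h,off)
    I=im[b[1]:b[3],b[0]:b[2]].mean(2).ravel()
    M=np.stack([cv2.resize((L==i).astype(np.float32),(b[2]-b[0],b[3]-b[1]),interpolation=cv2.INTER_AREA).ravel() for i in range(5)],1)
    M=np.c_[M,]; A2=np.vstack([M,3*np.eye(5)]); y=np.r_[I,3*np.array([130,25,190,160,25])]
    w=np.linalg.lstsq(A2,y,rcond=None)[0]; r=M@w-I
    return np.minimum(abs(r),60).mean(),w,fr
if __name__=="__main__":
  for name,ths in (("0",range(40,84,4)),(sys.argv[1],range(-20,24,4))):
    for n in ("side","top"):
        im=cv2.imread(f"pics/{n}{name}.png"); best=[]
        for th in ths:
            f0=lambda p:score(n,im,np.radians(th),YA+p[0]*.01,H,np.array(p[1:]))[0]
            s=minimize(f0,[0,0,0],method="Nelder-Mead",options=dict(initial_simplex=np.array([[0,0,0],[3,.5,.5],[-3,1,-1],[1,-1,1.]]),maxfev=70)); best.append((round(s.fun,2),th,s.x.round(1).tolist()))
        print(name,n,score(n,im,0,YA,H,0)[2],"top4",sorted(best)[:3],"\n  curve",[(x[1],x[0]) for x in best])
E
time python3 fit.py 3
```

```text
0 side True top4 [(np.float64(19.29), 64, [0.0, 0.3, 0.0]), (np.float64(19.32), 68, [-0.3, 0.3, -0.0]), (np.float64(19.63), 72, [-0.3, 0.3, -0.1])] 
  curve [(40, np.float64(20.53)), (44, np.float64(20.45)), (48, np.float64(20.29)), (52, np.float64(20.09)), (56, np.float64(19.85)), (60, np.float64(19.64)), (64, np.float64(19.29)), (68, np.float64(19.32)), (72, np.float64(19.63)), (76, np.float64(19.89)), (80, np.float64(20.25))]Traceback (most recent call last):
  File "fit.py", line 37, in <module>
    s=minimize(f0,[0,0,0],method="Nelder-Mead",options=dict(initial_simplex=np.array([[0,0,0],[3,.5,.5],[-3,1,-1],[1,-1,1.]]),maxfev=70)); best.append((round(s.fun,2),th,s.x.round(1).tolist()))
    res = _minimize_neldermead(fun, x0, args, callback, bounds=bounds,
                               **options)
    fxcc = func(xcc)
    fx = function(np.copy(x), *(wrapper_args + args))
  File "fit.py", line 36, in <lambda>
    f0=lambda p:score(n,im,np.radians(th),YA+p[0]*.01,H,np.array(p[1:]))[0]
                ~~~~~^^^^^^^^^^^^^^^^^^^^^^^^^^^^^^^^^^^^^^^^^^^^^^^^^^^
  File "fit.py", line 25, in score
    b=boxes[n]; L,fr=render(n,b,th,yaw,h,off)
                     ~~~~~~^^^^^^^^^^^^^^^^^^
  File "fit.py", line 6, in render
    m,f,RR,tv=cam(n); K=np.array([[f,0,m["cx"]],[0,f,m["cy"]],[0,0,1]])
              ~~~^^^
  File "h.py", line 4, in cam
    m=manip.camera_model(n); f=240/np.tan(np.radians(m["vfov"])/2)
ValueError: time passes only in moves, steps and waits

real	0m2.794s
user	0m2.966s
sys	0m0.068s
```

```bash
sed -i 's/^def cam(n):/import functools\n@functools.lru_cache(None)\ndef cam(n):/' h.py; python3 fit.py 3 | sed 's/np.float64(\([0-9.]*\))/\1/g'; python3 -c "
from h import *
print(manip.observe()['time'])"
```

```text
0 side True top4 [(19.29, 64, [0.0, 0.3, 0.0]), (19.32, 68, [-0.3, 0.3, -0.0]), (19.63, 72, [-0.3, 0.3, -0.1])] 
  curve [(40, 20.53), (44, 20.45), (48, 20.29), (52, 20.09), (56, 19.85), (60, 19.64), (64, 19.29), (68, 19.32), (72, 19.63), (76, 19.89), (80, 20.25)]
0 top True top4 [(13.26, 60, [-0.0, -0.3, -1.0]), (13.38, 72, [0.1, -0.3, -1.0]), (13.46, 48, [0.1, -0.4, -1.0])] 
  curve [(40, 14.18), (44, 14.15), (48, 13.46), (52, 13.96), (56, 13.87), (60, 13.26), (64, 13.86), (68, 14.02), (72, 13.38), (76, 13.64), (80, 13.68)]
3 side True top4 [(25.03, 4, [1.2, -0.2, 0.4]), (25.07, 8, [1.2, -0.1, 0.3]), (25.22, 0, [-0.0, 0.3, -0.0])] 
  curve [(-20, 25.76), (-16, 25.64), (-12, 25.53), (-8, 25.36), (-4, 25.26), (0, 25.22), (4, 25.03), (8, 25.07), (12, 25.3), (16, 25.44), (20, 25.55)]
3 top True top4 [(14.82, 16, [0.1, -0.7, -1.0]), (15.13, -12, [-0.5, -0.0, -1.2]), (15.44, -4, [0.2, 1.3, -0.8])] 
  curve [(-20, 15.64), (-16, 15.54), (-12, 15.13), (-8, 15.59), (-4, 15.44), (0, 15.53), (4, 15.49), (8, 15.54), (12, 15.59), (16, 14.82), (20, 15.65)]
8.45
```

The model fit on the side view gives 66° before and about +5.5° after, which matches the 60° swing. The networks scatter around +2. I have time for a 4° trim at the top of the rim, so I'll do that for margin.

```bash
python3 - <<'E'
from h import *
s,p,R=state(); print(p,rel(p,R,0,150),rel(p,R,0,78))
P,Q=pose(0,78); print(P,rel(P,Q,-4,78))
E
```

```text
[444.27358171  70.53728936 372.04175331] [-1.4700e-01 -1.2529e+01 -3.8820e+00  5.2100e-01 -5.3000e-02  2.0000e-03] [-1.4700e-01 -1.2529e+01 -6.7620e+00  5.2100e-01 -5.3000e-02  2.0000e-03]
[ 440.6 -242.7  203. ] [ 0.021  0.217 -0.008 -0.069  0.007 -0.   ]
```

play_rows(commands="1 -0.15 -12.53 -2.5 0.521 -0.053 0.002;1 -0.15 -12.53 -2.5 0.521 -0.053 0.002;1 -0.15 -12.53 -2.5 0.521 -0.053 0.002;1 -0.15 -12.53 -2.5 0.521 -0.053 0.002;1 -0.15 -12.53 -2.5 0.521 -0.053 0.002;1 -0.15 -12.53 -2.5 0.521 -0.053 0.002;1 -0.15 -12.53 -3.9 0.521 -0.053 0.002;1 -0.15 -12.53 -3.9 0.521 -0.053 0.002;1 -0.15 -12.53 -3.9 0.521 -0.053 0.002")

```text
time: 9.57
position: [440.5, -241.4, 276.1]
tool_rot: [179.9, 0.0, 84.5]
force: [-0.3, 0.7, 0.1]
opening: 85.4
finger_force: 0.0
```

play_rows(commands="1 0.03 -0.03 -1.2 0 0 0;1 0.03 -0.03 -2.2 0 0 0;1 0.03 -0.03 -2.92 0 0 0;1 0.03 -0.03 -2.92 0 0 0;0 0.03 -0.03 -2.92 0 0 0;-0.4 0.03 -0.03 -2.92 0 0 0;-1 0.03 -0.03 -2.92 0 0 0;-1 0.03 -0.03 -2.92 0 0 0;-1 0.03 -0.03 -2.92 0 0 0;-1 0.03 -0.03 -2.92 0 0 0", grip_force=20)

```text
time: 10.82
position: [441.6, -242.6, 202.2]
tool_rot: [179.9, 0.0, 84.5]
force: [-0.1, 0.3, 5.1]
opening: 15.5
finger_force: 24.3
```

play_rows(commands="-1 0 0 0 0 0 0;-1 0 0.07 0 -0.023 0.002 0;-1 0.01 0.15 0 -0.046 0.005 0;-1 0.02 0.22 -0.01 -0.069 0.007 0;-1 0.02 0.22 -0.01 -0.069 0.007 0;-1 0.02 0.22 -0.01 -0.069 0.007 0;-1 0.02 0.22 -0.01 -0.069 0.007 0")

```text
time: 11.7
position: [442.1, -237.1, 202.0]
tool_rot: [179.9, 4.0, 84.5]
force: [0.5, -0.2, 7.5]
opening: 15.4
finger_force: 24.6
```

play_rows(commands="-0.6 0 0 0 0 0 0;-0.2 0 0 0 0 0 0;0.3 0 0 0 0 0 0;1 0 0 0 0 0 0;1 0 0 0 0 0 0;1 0 0 0 0 0 0;1 0 0.07 1 0 0 0;1 0 0.2 3 0 0 0;1 0 0.4 5.5 0 0 0;1 0 0.4 5.5 0 0 0")

```text
time: 12.95
position: [443.0, -227.5, 343.1]
tool_rot: [179.7, 4.2, 84.5]
force: [-1.3, -0.4, -1.2]
opening: 85.5
finger_force: 0.0
```

play_rows(commands="1 0 8 1 0 0 0;1 0 12 1 0 0 0;1 0 12 1 0 0 0;1 0 12 1 0 0 0;1 0 12 1 0 0 0;1 0 12 1 0 0 0;1 0 12 1 0 0 0")

```text
time: 13.82
position: [441.8, 72.8, 363.5]
tool_rot: [-180.0, 4.0, 84.5]
force: [-0.1, -0.3, -0.2]
opening: 85.5
finger_force: 0.0
```

```bash
python3 look.py 4; python3 fit.py 4 | grep -A1 "^4"| sed 's/np.float64(\([0-9.]*\))/\1/g'
```

```text
13.825 [441.8  72.8 363.5] [-180.     4.    84.5] [-0.1 -0.3 -0.2] 85.51280365138388 0.0
top [393.1 286.6] 0.76
-10 [391.7 287.7]
0 [395.9 288.2]
10 [400.1 288.7]
20 [404.  289.2]
side [294.5 303.1] 0.72
-10 [292.9 300.6]
0 [293.1 302.6]
10 [293.4 305.6]
20 [293.7 309.5]
4 side True top4 [(22.81, 0, [0.2, 0.2, 0.1]), (22.86, -4, [0.2, 0.2, -0.0]), (22.98, -8, [0.3, 0.3, 0.1])] 
  curve [(-20, 23.49), (-16, 23.38), (-12, 23.22), (-8, 22.98), (-4, 22.86), (0, 22.81), (4, 23.05), (8, 23.21), (12, 23.34), (16, 23.45), (20, 23.53)]
4 top True top4 [(15.27, -16, [0.2, -0.3, -1.0]), (15.52, 12, [0.4, -0.4, -0.8]), (15.76, -4, [-0.2, 1.0, -0.8])] 
  curve [(-20, 16.14), (-16, 15.27), (-12, 15.97), (-8, 15.95), (-4, 15.76), (0, 15.97), (4, 16.07), (8, 16.14), (12, 15.52), (16, 15.85), (20, 16.3)]
```

View pics/c4.png

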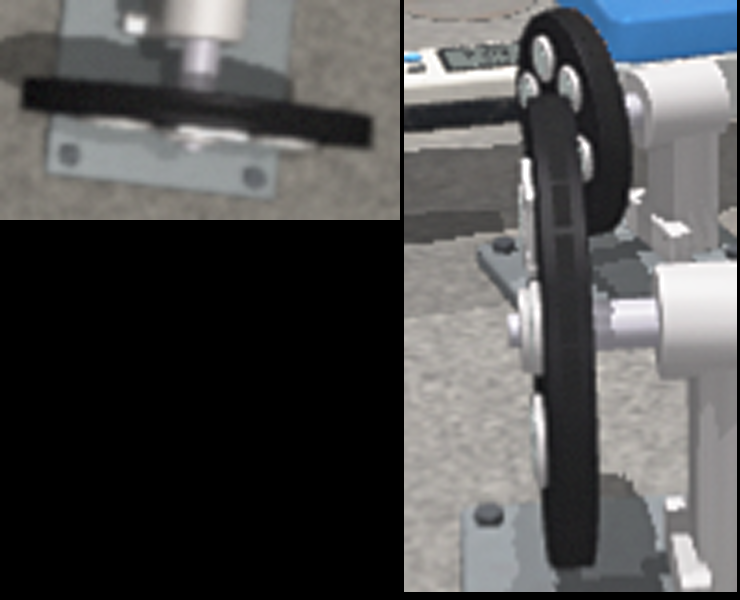

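The seat is now at the top: the side fit gives about -1°, and in the side crop it spans rows 158–270. The small wheel looks unchanged and the hand is clear.

```bash
python3 -c "
from cell import manip
print(manip.hand_in())"
```

```text
the job is handed in; nothing more can be done
None
```

I turned the larger wheel until its square seat was at the top, let go of it and handed the job in; no verdict came back. The side-view fit puts the seat about 1° from straight up (top-view readings were less clear), the smaller wheel looks unmoved, and the clock read about 14 s of the 32 s allowed.

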